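# Hook the stamp tray out of its cubby

### The job

Take the pull hook from its wooden rest, drop its prong into the brass ring of the green tray and, pulling only with the hook and never hard, drag the tray straight out of its cubby until you feel it press firmly against its hidden sprung stop. Keep that pull on for a moment, then unhook without pushing the tray back in, and lay the hook back in the two forks of its rest. Do not touch the tray with the gripper, and leave the maul, the dye bottle and the tool pot where they stand.

Things in the scene. Friction and masses are not known exactly. Their poses are not given: they have to be found in the camera images.
- dock: Fixed dark wooden cubby, 118 mm wide, 190 mm deep, 86 mm high. Origin on the bench at the middle of its open front; its +x points into the cubby, so the tray comes out along its -x; z up. Dark grey floor board 10 mm thick, running on 110 mm in front of the opening; inside width 94 mm, roof underside 76 mm above the bench. A stamp block on the roof reaches 161 mm above the bench.
- mouth (a point): Middle of the open front at floor board height, 10 mm above the bench; axes as dock. The shut tray's front wall stands here. Pulling firmly against the stop means a pull 6 to 10 N above what dragging the tray takes, kept for half a second. On release the stop may push the tray back a few mm, which is fine: a tray left within 12 mm of the stop counts as out.
- roof (a point): Middle of the roof's top, 86 mm above the bench, 95 mm behind the open front. Hidden under the roof hangs a sprung rubber stop which catches the tray's back wall from inside when the tray origin is between dock x = +21 and -19 mm (45 to 95 mm of travel); where exactly differs each time and cannot be seen. From first touch it yields about 1 mm per 1.5 N, up to 30 mm.
- tray: Loose open green tray of stamps, 150 mm long (x), 90 wide (y), 50 high, walls 5, 0.3 to 0.65 kg. Origin at the middle of its underside, 10 mm above the bench; starts within 5 mm of dock x = +71 mm, axes along the dock's. Its ring stands out in front (-x). Dragging it takes 1 to 7 N. The ring tears out if the hook loads the tray, in any direction, with more than 25 N.
- ring (a point): Centre of the tray's rigid brass pull ring, which lies level (axis vertical), 103 mm in front (-x) of the tray's origin and 40 mm above it, about 50 mm above the bench. Inner diameter 28 mm, wire 6 mm thick. A brass lug joins it to the tray at its +x side.
- hook: Loose pull hook, 0.15 kg, lying level. Square wooden handle 22 x 22 mm, from 71 mm behind to 38 mm ahead of the origin; origin on its axis at the place to grip, between the forks of the rest. +x along the tool to the prong, z up. An 8 mm steel shank continues along the axis to x = +95 mm and there turns straight down as a prong reaching 46 mm below the axis.
- prong (a point): Middle of the prong's foot, 90.5 mm ahead (+x) of the hook's origin, 41 mm below its axis. The foot turns back 9 mm towards the handle so that the ring cannot slip off; prong and foot measure 17 mm along x, 8 mm along y. With the ring 20 mm below the handle's axis it is well engaged. After a pull, move about 10 mm ahead (away from the pull) before lifting out.
- rest: Fixed wooden rest, base 130 x 70 mm. Origin on the bench under the grip; +x towards the shank's fork. Two U forks, 12 mm thick along x: at x = -52 mm (for the handle, 34 mm gap) and +48 mm (for the shank, 24 mm gap); cheeks rise 16 mm above the seats. A hook lying in it has its axis 70 mm above the bench, its origin over the rest's origin within 5 mm, its x along the rest's x.
- maul: Bystander: maul standing on its white head, dark wooden grip up, 72 mm wide, 165 mm high. Origin under its middle.
- dye: Bystander: amber dye bottle, closed, 52 mm wide, 110 mm high. Origin under its middle.
- pot: Bystander: terracotta pot of hand tools, 72 mm wide, about 120 mm high with the tools. Origin under its middle.
Things that resemble listed ones, but are neither listed nor needed, are in the scene too. Leave any red or turquoise look-alike of the rest alone. There is more than one size of the hook; the job needs the larger.

How it is judged (in metres and radians):
On the way, in this order (a step that is already met when the one before it is completed fails the run):
1. the prong of the hook is down inside the tray's ring (horizontal distance between prong and ring below 0.016 m and z of prong in the frame of ring below -0.006 m), for 0.1 s.
2. pulled by the hook, the tray presses against its stop with at least 3 N for 0.2 s (contact force between buffer_c0 and tray above 3 N and contact force between hook and tray above 2 N), for 0.2 s.
At the end, for the whole second after the job is handed in: The tray stands level and still on the run-out board, drawn out to within 12 mm of its stop, and the hook lies still in both forks of its rest (within 30 mm of the rest's centre, handle axis 62 to 78 mm above the bench, prong down within 0.2 rad, lined up within 0.25 rad), released (x of buffer_c0 in the frame of tray above 0.052 m and x of tray in the frame of dock between -0.06 and 0.035 m and angle between tray's own z axis and vertical below 0.08 rad and linear speed of each of tray, hook below 0.02 m/s and horizontal distance between hook and rest below 0.03 m and height (world z) of hook between 0.062 and 0.078 m and angle between the x axis of hook and the x axis of rest, either way round below 0.25 rad and angle between hook's own z axis and vertical below 0.2 rad and contact force between hook and rest above 0.3 N); the robot touches nothing.
It fails at once if the hook loads the tray with more than 25 N (contact force between hook and tray above 25 N).
It fails at once if the gripper touches the tray (contact force between any of the fingers, the arm and tray above 0.5 N).
It fails at once if a bystander is moved more than 20 mm (distance of any of maul, dye, pot from where it was at the start of the episode above 0.02 m).
It also fails if it takes over 72 s, if anything falls off the work surface, if the arm or the gripper's body presses on something with over 40 N, if the wrist force passes 120 N, or if a joint passes its speed limit or range.

### The arm

A 7-joint arm with a two-finger parallel gripper is mounted at the origin on the work surface. World frame = base frame: x ahead of the robot, y to its left, z up, the work surface at z = 0. Lengths are in mm, angles in rad, forces in N, time in s.
With the tool pointing down it reaches from about 400 to 875 mm from the base axis. Payload 4.4 kg.
Tool frame: the origin (TCP) lies at the very end of the fingers, on their centre line; the grasp point (between the pads) lies 19 mm behind it; z points along the fingers, y is the line along which they close (so a half turn about z gives the same grasp; the last joint's range is limited). The gripper opens to 85 mm and grips with 20 to 120 N. Pads are 22 mm wide; open, the fingers measure 114 mm over their backs; the gripper's body (76 mm by 85 mm) begins 54 mm behind the grasp point. The pads swing forward as they close: fully open they stand 13 mm farther back than shut.
Start: joints at [-1.279, 0.628, 0.038, 1.517, -0.027, 0.996, -0.02], TCP at [227.616, 608.859, 207.913] pointing down, gripper open.
Joint ranges: [-3.06, 3.06], [-0.37, 2.12], [-1.25, 1.32], [0.18, 2.47], [-1.1, 4.24], [0.23, 1.98], [-2.94, 2.94]. Speed limits (rad/s): [2.57, 2.57, 3.14, 3.14, 3.14, 3.14, 3.14].

### API

Orientations are given as [roll, pitch, yaw] about the fixed x, y, z axes, in that order (R = Rz(yaw) Ry(pitch) Rx(roll)).
In Python, from cell import monitor, viewer, workorder gives the robot as it stands.
- The arm moves only by the tool arm_command, never from a script. Its argument "series" is one flat list of numbers, 5 for each row, row after row: the opening in per cent of the stroke, from 0 (shut) to 100 (fully open), then the shift along the tool's x, y, z in cm, then the turn about the tool's z in degrees. In form: [claw, x, y, z, roll, claw, x, y, z, roll, ...]. A call has exactly 5 rows; each row is the pose to reach, as a shift and turn from the pose commanded when the call began, along the tool's axes at that moment; what a row does not reach only later rows make up. A row lasts 1/12 s, in which the tool goes at most 41.7 mm and 7.16 degrees, less where a joint would pass 70% of its speed; a pose out of reach is approached as far as the arm can. A call with a gripper value outside its range is refused whole. The fingers move at their own pace and stop on an object; the grip force is fixed at half the most. Time passes only in rows, so rows that repeat a pose let the fingers close, or fill a call up. It gives the time, the measured TCP pose, the force, the opening and the grip force at its end, in the units of the state.
- monitor.read_state(): the state, without advancing time (a new reading comes with each control period).
- viewer.get_image(name): name is "scene" or "top" or "wrist"; returns (picture, depth): 384x512x3 uint8, red, green, blue; 384x512 float32, mm along the optical axis (not along the pixel's ray), 0 where there is no reading.
- viewer.camera_model(name): a dict with "mtx" (3x3 intrinsics, pixels), "dist_coeffs" ([k1, k2, p1, p2, k3] as OpenCV has them; the pictures are not rectified), "R" (3x3) and "t" (3): a world point X has camera coordinates R X + t. Camera axes: x right, y down, z forward; pixel columns grow to the right and rows downward; lengths in mm; the calibration is good to about 2 mm. A picture is of the moment at which its call begins: read the wrist's pose just before it. camera_model takes no time and is no camera call; for the wrist camera it gives the pose at the moment of the call.
- workorder.finish_job(): hands the job in; it is judged then, once.
The state is a dict: "clock": time; "qpos": joint angles; "qd": joint speeds; "tau": joint torques, N m; "eef_pos": TCP position; "tool_rot": TCP orientation; "force": force on the tool from outside, world axes, zero at the start; "torque": the same for the moment, N m; "width": finger opening in mm; "gripper_force": force on a finger pad.
Only numpy, scipy, OpenCV 4.12 (cv2) and the standard library are available. Lean on these libraries where they do the work, as an engineer would, in place of code of your own. Each camera call takes 0.05 s, during which the arm holds its last target. There are 200 camera calls.

## Working session

There is one attempt and no reset: what is moved stays moved. The work goes in short steps, Python scripts to look and compute and a tool call to move; the robot and the scene stay as the last step left them, time stands still between calls to the robot, and variables do not carry over. Pictures are saved under pics/ and viewed, at most 12 in all, crops included, and the job is handed in when it is done.

Besides the shell and the picture viewer there is one more tool, called after "Call:" as a command line: name --argument value ..., lists and objects as JSON in quotes. arm_command: Moves the arm, as the interface text tells. Its arguments: {"type":"object","properties":{"series":{"type":"array","items":{"type":"number"}}},"required":["series"]}

```bash
mkdir -p pics
cat > h.py <<'E'
import numpy as np, cv2
from cell import monitor, viewer, workorder
def grab(n):
    m=viewer.camera_model(n); p,d=viewer.get_image(n); return p,d,m
def pts(d,m):
    h,w=d.shape; u,v=np.meshgrid(np.arange(w),np.arange(h))
    q=cv2.undistortPoints(np.stack([u,v],-1).reshape(-1,1,2).astype(float),np.array(m['mtx']),np.array(m['dist_coeffs'])).reshape(h,w,2)
    c=np.dstack([q*d[...,None],d]); return (c-np.array(m['t']).ravel())@np.array(m['R'])
def save(n,p): cv2.imwrite('pics/'+n,p[...,::-1])
E
python3 - <<'E'
from h import *
s=monitor.read_state(); print(s)
for n in('top','scene'):
    p,d,m=grab(n); np.savez(n+'0.npz',p=p,d=d,X=pts(d,m)); save(n+'0.png',p)
    print(n,-np.array(m['R']).T@np.array(m['t']).ravel(),(d>0).mean())
E
```

```text
{'clock': 0.0, 'qpos': array([-1.27878686,  0.62928621,  0.03840733,  1.51838191, -0.02700008,
        0.99625897, -0.02001215]), 'qd': array([ 0.0004728 , -0.00058243,  0.00100004, -0.00155915, -0.00041616,
        0.00035896, -0.00101886]), 'tau': array([ 6.48657096e-04, -5.63399649e+01,  1.22680161e+00, -1.93431598e+01,
        1.10458047e-02,  1.06858570e-02, -2.42192391e-05]), 'eef_pos': array([227.36895436, 608.23592423, 207.02284774]), 'tool_rot': array([-3.13977492e+00,  5.31493634e-07,  2.78379869e+00]), 'force': array([0.3871489 , 0.6829151 , 0.47119535]), 'torque': array([-0.02902849,  0.01269676,  0.01186689]), 'gripper_force': 0.0, 'width': 85.39822408144099}
top [ 432.2062088   -28.76874424 1159.26728297] 0.9960988362630209
scene [ 981.96424126 -632.1829033   658.76783658] 0.9961649576822916
```

View pics/top0.png

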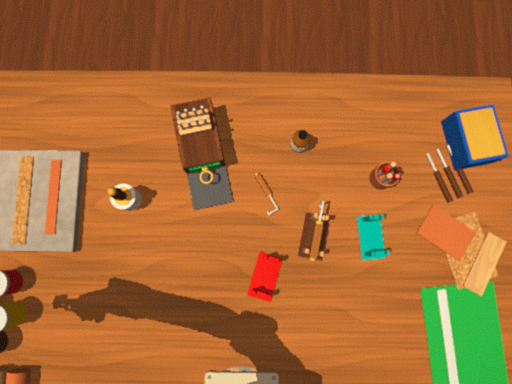

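View pics/scene0.png

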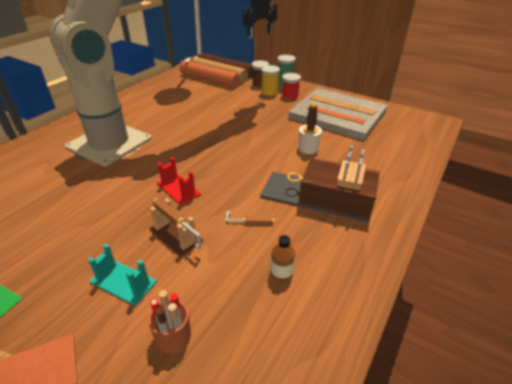

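The top view shows the dock at about (200,140), the ring at (206,176), the wooden rest with the large hook at (315,232), prong near (323,205), and a small decoy hook at (265,195). The maul is at (123,196), the dye at (301,140) and the pot at (387,175).

Run:
```python
from h import *
z=np.load('top0.npz'); p,X=z['p'],z['X']
a=cv2.resize(p[190:270,280:350],None,fx=5.6,fy=6,interpolation=cv2.INTER_CUBIC)
b=cv2.resize(p[90:215,160:240],None,fx=4.8,fy=3.84*1.25,interpolation=cv2.INTER_CUBIC)
H=max(a.shape[0],b.shape[0]); f=lambda i:np.pad(i,((0,H-i.shape[0]),(0,0),(0,0)))
save('crop.png',np.hstack([f(a),f(b)]))
Z=X[...,2]
def rect(mask,name):
    n,l,s,c=cv2.connectedComponentsWithStats(mask.astype(np.uint8))
    for i in range(1,n):
        if s[i,4]>25:
            q=X[l==i]; r=cv2.minAreaRect(q[:,:2].astype(np.float32)); print(name,s[i,4],c[i].round(),'med',np.median(q,0).round(1),'rect',np.round(r[0],1),np.round(r[1],1),round(r[2],1),'zmax',q[:,2].max().round())
roi=np.zeros(Z.shape,bool)
roi[190:270,285:350]=1
rect(roi&(Z>58),'hook'); rect(roi&(Z>8)&(Z<30),'base')
roi[:]=0; roi[85:220,150:245]=1
rect(roi&(Z>78)&(Z<95),'roof'); rect(roi&(Z>5)&(Z<16),'board'); rect(roi&(Z>42)&(Z<66),'ring/tray')
hsv=cv2.cvtColor(p,cv2.COLOR_RGB2HSV)
rect(roi&(hsv[...,0]>20)&(hsv[...,0]<32)&(hsv[...,1]>130)&(hsv[...,2]>90)&(Z<70),'yellow')
```

```text
hook 504 [317. 235.] med [ 481.2 -202.2   78. ] rect [ 460.3 -162. ] [118.7 245.1] 37.7 zmax 1159.0
base 27 [325. 228.] med [ 508.1 -237.1    8.9] rect [ 505.  -236.5] [13.6 34.9] 84.3 zmax 13.0
roof 1965 [197. 137.] med [741.9 132.5  84.5] rect [771.  138.9] [192.6 119.1] 13.0 zmax 95.0
board 1248 [210. 189.] med [618.6  98.8   8.8] rect [624.8 104.8] [111.7 118. ] 12.9 zmax 16.0
board 65 [206. 177.] med [655.8 115.2   8.4] rect [655.3 115.2] [25.3 24.1] 2.5 zmax 13.0
ring/tray 207 [204. 171.] med [669.1 113.4  53. ] rect [656. 111.] [ 54.1 115. ] 12.8 zmax 66.0
```

View pics/crop.png

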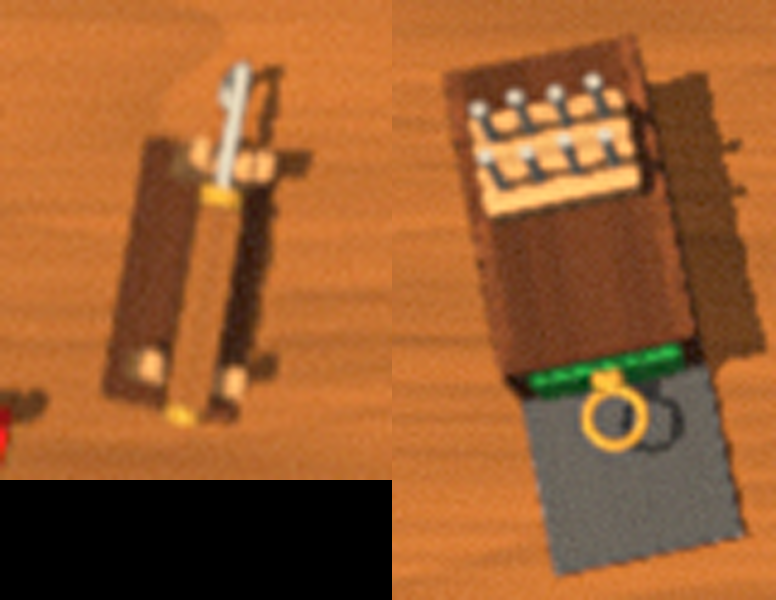

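The crop shows the hook lying in the wooden rest with its prong end up (+x). The handle tail is at about px (312,259) and the tip at (323,201). The ring is at about px (206.5,177).

```bash
cat >> h.py <<'E'
def ray(m,uv,zz):
    q=cv2.undistortPoints(np.array(uv,float).reshape(-1,1,2),np.array(m['mtx']),np.array(m['dist_coeffs'])).reshape(-1,2)
    R=np.array(m['R']); C=-R.T@np.array(m['t']).ravel(); D=np.c_[q,np.ones(len(q))]@R
    return C+D*((zz-C[2])/D[:,2])[:,None]
def togo(x,y,z,yaw,start=None):
    s=monitor.read_state(); p=np.array(s['eef_pos']); a=s['tool_rot'][2]
    if start is not None: p=np.array(start[:3]); a=np.radians(start[3])
    d=np.array([x,y,z])-p; c,n=np.cos(a),np.sin(a)
    t=(np.degrees(a)-yaw+180)%360-180
    return np.round([(c*d[0]+n*d[1])/10,(n*d[0]-c*d[1])/10,-d[2]/10,t],2)
E
python3 - <<'E'
from h import *
z=np.load('top0.npz'); p,X=z['p'],z['X']; Z=X[...,2]; m=viewer.camera_model('top')
hsv=cv2.cvtColor(p,cv2.COLOR_RGB2HSV).astype(int)
roi=np.zeros(Z.shape,bool); roi[195:265,300:335]=1
h=roi&(Z>76)&(Z<86)
n,l,s,c=cv2.connectedComponentsWithStats(h.astype(np.uint8)); i=1+s[1:,4].argmax()
r=cv2.minAreaRect(X[l==i][:,:2].astype(np.float32)); print('handle',r,np.median(X[l==i],0),s[i])
print(ray(m,[[312.5,259.5]],81),ray(m,[[322.9,200.8]],74), ray(m,[[319.2,222.5]],81))
st=roi&(hsv[...,1]<70)&(Z>50)&(Z<80)
q=X[st]; print('shank',len(q),q.mean(0)); 
y=np.argwhere(st); 
print(cv2.fitLine(q[:,:2].astype(np.float32),cv2.DIST_L2,0,.01,.01).ravel(), q[:,0].max(),q[:,0].min())
g=np.zeros(Z.shape,bool); g[168:188,195:218]=1
y=g&(hsv[...,0]>17)&(hsv[...,0]<33)&(hsv[...,1]>120)&(hsv[...,2]>110)
uv=np.argwhere(y)[:,::-1]; W=ray(m,uv,50)[:,:2]
# ring: circle outer
print(len(W)); (c0,rad)=cv2.minEnclosingCircle(W[W[:,0]<655].astype(np.float32)); print(c0,rad)
# algebraic circle fit, excluding lug
w=W[W[:,0]<656]; A=np.c_[2*w,np.ones(len(w))]; k=np.linalg.lstsq(A,(w**2).sum(1),rcond=None)[0]; print(k[:2],np.sqrt(k[2]+k[:2]@k[:2]))
print(togo(460,230,207,159.5))
E
```

```text
handle ((468.59954833984375, -200.1532745361328), (22.10481834411621, 108.60900115966797), 78.22615814208984) [ 467.78752465 -199.75780097   79.50248622] [310 221  13  40 281]
[[ 417.49597297 -189.59265244   81.        ]] [[ 579.61637849 -220.99155557   74.        ]] [[ 518.30700718 -208.81279352   81.        ]]
shank 45 [ 555.27976841 -216.598973     71.3275003 ]
[ 9.8182869e-01 -1.8976927e-01  5.5527979e+02 -2.1659897e+02] 579.5792795124075 525.6907178532392
88
(646.3379516601562, 110.12274169921875) 18.606678009033203
[647.46709261 110.32319983] 16.222830623039584
[-3.504e+01 -2.729e+01  1.000e-02 -0.000e+00]
```

Call:
arm_command --series '[100,-3.2,-2.5,0,0,100,-6.4,-5,0,0,100,-9.6,-7.5,0,0,100,-12.8,-10,0,0,100,-16,-12.5,0,0]'

```text
clock: 0.52
eef_pos: [334.2, 433.8, 207.6]
tool_rot: [-3.141, -0.0, 2.784]
force: [0.2, -0.4, -0.6]
width: 85.6
gripper_force: 0.0
```

Call:
arm_command --series '[100,-3.2,-2.5,0,0,100,-6.4,-5,0,0,100,-9.6,-7.5,0,0,100,-12.8,-10,0,0,100,-16,-12.5,0,0]'

```text
clock: 0.93
eef_pos: [440.2, 260.7, 207.7]
tool_rot: [-3.141, -0.0, 2.784]
force: [1.7, 0.4, -0.2]
width: 85.5
gripper_force: 0.0
```

Run:
```python
from h import *
s=monitor.read_state(); print(s['clock'],s['eef_pos'],s['tool_rot'],s['qpos']); print(togo(484,-203,170,168.7))
```

```text
0.9333 [440.24258562 260.69820395 207.74635829] [-3.14125053e+00 -3.23746304e-04  2.78403413e+00] [-0.6273578   0.43203972  0.05359087  1.89949488 -0.03101326  0.81131184
  0.65592303]
[-20.33 -41.91   3.77  -9.19]
```

Call:
arm_command --series '[100,-1.7,-3.5,0.3,0,100,-3.4,-7,0.6,0,100,-5.1,-10.5,0.9,0,100,-6.8,-14,1.2,0,100,-8.5,-17.5,1.5,0]'

```text
clock: 1.35
eef_pos: [457.7, 67.1, 192.6]
tool_rot: [-3.141, -0.0, 2.784]
force: [1.0, -0.7, 0.6]
width: 85.4
gripper_force: 0.0
```

Call:
arm_command --series '[100,-1.7,-3.5,0.3,0,100,-3.4,-7,0.6,0,100,-5.1,-10.5,0.9,0,100,-6.8,-14,1.2,0,100,-8.5,-17.5,1.5,0]'

```text
clock: 1.77
eef_pos: [476.0, -126.6, 177.6]
tool_rot: [3.142, -0.0, 2.784]
force: [0.2, 0.2, 0.1]
width: 85.4
gripper_force: 0.0
```

Call:
arm_command --series '[100,-1.5,-3,0.3,-4,100,-2.5,-5.5,0.5,-7,100,-3.2,-6.9,0.7,-9,100,-3.2,-6.9,0.7,-9,100,-3.2,-6.9,0.7,-9]'

```text
clock: 2.18
eef_pos: [481.7, -201.1, 170.4]
tool_rot: [3.141, -0.001, 2.938]
force: [-0.3, 0.3, -0.3]
width: 85.7
gripper_force: 0.0
```

Run:
```python
from h import *
s=monitor.read_state(); print(s['clock'],s['eef_pos'],np.degrees(s['tool_rot'][2])); 
p,d,m=grab('wrist'); save('w1.png',p); X=pts(d,m); np.savez('w1.npz',p=p,X=X)
Z=X[...,2]; h=(Z>76)&(Z<86)&(abs(X[...,0]-480)<110)&(abs(X[...,1]+200)<60)
n,l,st,c=cv2.connectedComponentsWithStats(h.astype(np.uint8))
for i in range(1,n):
    if st[i,4]>100: print(st[i],cv2.minAreaRect(X[l==i][:,:2].astype(np.float32)),np.median(X[l==i],0))
```

```text
2.1833 [ 481.66217979 -201.13837837  170.39912629] 168.3320438209562
[ 246  108   27  123 2929] ((470.3058776855469, -202.2207489013672), (22.031169891357422, 109.21466827392578), 78.75146484375) [ 464.67453213 -201.48894964   80.45085342]
[238 236   9  15 130] ((533.5702514648438, -231.9420623779297), (7.785403251647949, 12.954416275024414), 78.49798583984375) [ 532.45663004 -231.65117234   81.71664257]
[272 236   9  15 132] ((539.8853149414062, -200.9237518310547), (7.583781719207764, 13.346159934997559), 78.2065658569336) [ 538.64240954 -200.68942334   81.38214879]
```

View pics/w1.png

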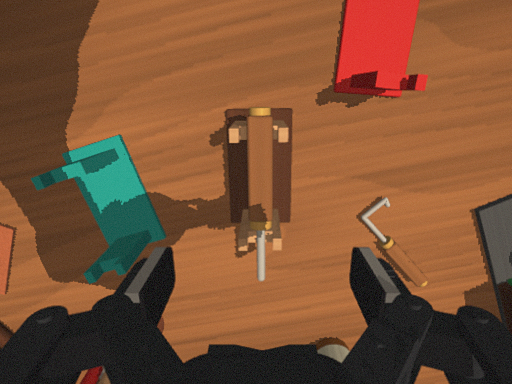

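The wrist view shows the large hook's handle at about px (260,170) and its shank pointing down to (262,278). The way down between the fingers is clear, and the small hook at (395,240) lies well off.

```bash
python3 -c "
from h import *
print(togo(486.5,-205.4,51,168.6))"
```

```text
[-0.56 -0.46 11.95 -0.14]
```

Call:
arm_command --series '[100,-0.3,-0.2,2.5,0,100,-0.6,-0.4,5,0,100,-0.6,-0.4,7.5,0,100,-0.6,-0.4,10,0,100,-0.6,-0.4,11.9,0]'

```text
clock: 2.65
eef_pos: [487.0, -203.1, 50.4]
tool_rot: [3.14, -0.002, 2.943]
force: [-0.0, -0.8, -0.3]
width: 85.6
gripper_force: 0.0
```

```bash
python3 -c "
from h import *
print(togo(486.5,-205.4,51,168.6),monitor.read_state()['force'])"
```

```text
[ 0.01 -0.24 -0.06  0.04] [-0.00753758 -0.78746546 -0.25590092]
```

Call:
arm_command --series '[100,0,-0.2,0,0,0,0,-0.2,0,0,0,0,-0.2,0,0,0,0,-0.2,0,0,0,0,-0.2,0,0]'

```text
clock: 3.07
eef_pos: [488.0, -207.7, 53.3]
tool_rot: [-3.141, 0.003, 2.941]
force: [-0.5, -0.2, 0.1]
width: 38.9
gripper_force: 0.0
```

Call:
arm_command --series '[0,0,0,0,0,0,0,0,0,0,0,0,0,0,0,0,0,0,0,0,0,0,0,0,0]'

```text
clock: 3.48
eef_pos: [487.7, -207.8, 53.2]
tool_rot: [-3.142, 0.002, 2.941]
force: [-1.1, 0.9, 7.6]
width: 19.8
gripper_force: 58.5
```

Call:
arm_command --series '[0,0,0,0,0,0,0,0,0,0,0,0,0,0,0,0,0,0,0,0,0,0,0,0,0]'

```text
clock: 3.9
eef_pos: [487.7, -207.8, 53.2]
tool_rot: [-3.142, 0.002, 2.941]
force: [0.1, 1.5, 7.2]
width: 19.7
gripper_force: 58.5
```

Call:
arm_command --series '[0,0,0,-1,0,0,0,0,-2,0,0,0,0,-3.5,0,0,0,0,-5,0,0,0,0,-7,0]'

```text
clock: 4.32
eef_pos: [486.2, -207.5, 122.7]
tool_rot: [3.141, -0.001, 2.941]
force: [-0.2, 0.9, -2.4]
width: 19.4
gripper_force: 59.0
```

Run:
```python
from h import *
s=monitor.read_state(); print(s['clock'],s['eef_pos'],np.degrees(s['tool_rot']),s['force'],s['width'])
p,d,m=grab('wrist'); save('w2.png',p); X=pts(d,m); np.savez('w2.npz',p=p,X=X)
c=np.cos(np.radians(12))
print('hold dir check, prong goal at ring')
```

```text
4.3167 [ 486.19182438 -207.51045651  122.73557186] [ 1.79991280e+02 -7.84018459e-02  1.68485214e+02] [-0.20932943  0.91025423 -2.43955361] 19.39609560491315
hold dir check, prong goal at ring
```

View pics/w2.png

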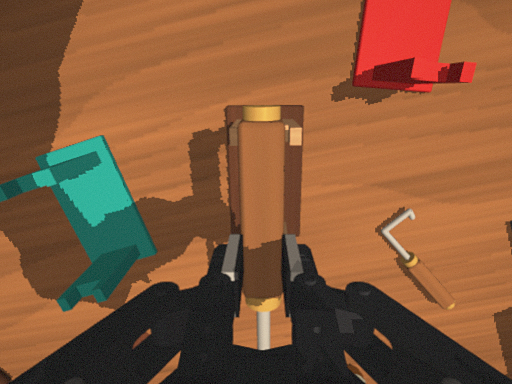

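The wrist view shows the handle held square between the pads, from px (262,110) down to (263,300).

```bash
cat >> h.py <<'E'
def hookpose(X,s):
    "hook in grasp: returns rear-end, axis yaw, pitch from handle top seen by wrist"
    t=np.array(s['eef_pos']); a=s['tool_rot'][2]; T=X-t; u=np.array([np.cos(a),np.sin(a)])
    if True:
        lx=T[...,:2]@u; ly=T[...,:2]@np.array([u[1],-u[0]]); lz=T[...,2]
    k=(abs(ly)<14)&(lz>20)&(lz<36)&(lx>10)&(lx<90)
    A=np.c_[lx[k],ly[k],lz[k]]
    r=cv2.minAreaRect(A[:,:2].astype(np.float32))
    c=np.polyfit(A[:,0],A[:,2],1); e=[np.median(A[(A[:,0]>q)&(A[:,0]<q+10),1]) for q in range(15,75,10)]
    return len(A),np.round(np.percentile(A[:,0],[0.2,50,99.8]),1),r,np.round(c,3),np.round(e,1)
E
python3 - <<'E'
from h import *
s=monitor.read_state(); X=np.load('w2.npz')['X']; print(hookpose(X,s))
E
```

```text
(6072, array([10.2, 43.3, 75.3]), ((42.6954460144043, -0.11104106903076172), (27.92801856994629, 65.38075256347656), 89.78703308105469), array([-0.029, 24.939]), array([-1. , -1. , -1. , -0.9, -0.9, -0.9]))
```

```bash
python3 -c "
from h import *
print(togo(561,91.5,122,193))"
```

```text
[ -1.08  30.85   0.47 -24.53]
```

Call:
arm_command --series '[0,0,2.5,0,-2,0,-0.2,5.5,0,-6,0,-0.4,9,0,-10,0,-0.6,12.5,0,-14,0,-0.7,16,0,-18]'

```text
clock: 4.78
eef_pos: [526.2, -51.1, 122.7]
tool_rot: [-3.141, 0.001, -3.026]
force: [0.4, -0.2, -1.6]
width: 19.2
gripper_force: 59.1
```

```bash
python3 -c "
from h import *
print(togo(561,91.5,122,193))"
```

```text
[-5.11 13.76  0.07 -6.36]
```

Call:
arm_command --series '[0,-1.3,3.4,0,-3,0,-2.6,6.8,0,-5,0,-3.9,10.2,0,-6.4,0,-4.8,12.8,0,-6.4,0,-5.1,13.7,0,-6.4]'

```text
clock: 5.2
eef_pos: [561.8, 96.3, 122.7]
tool_rot: [3.138, 0.003, -2.91]
force: [0.9, 0.8, -1.4]
width: 19.4
gripper_force: 59.1
```

Call:
arm_command --series '[0,0,0,0,0,0,0,0,0,0,0,0,0,0,0,0,0,0,0,0,0,0,0,0,0]'

```text
clock: 5.62
eef_pos: [560.7, 87.5, 122.0]
tool_rot: [-3.141, -0.001, -2.919]
force: [-0.3, 0.3, -2.5]
width: 19.6
gripper_force: 59.1
```

Run:
```python
from h import *
s=monitor.read_state(); print(s['clock'],s['eef_pos'],np.degrees(s['tool_rot']),s['force'],togo(561,91.5,122,193))
p,d,m=grab('top'); q,d2,m2=grab('scene'); np.savez('hov.npz',p=p,q=q,X=pts(d,m))
a=cv2.resize(p[140:220,165:245],None,fx=5,fy=5,interpolation=cv2.INTER_CUBIC)
b=cv2.resize(q[140:220,250:330],None,fx=5,fy=5,interpolation=cv2.INTER_CUBIC)
save('hov.png',np.hstack([a,b]))
t=s['eef_pos']; a=s['tool_rot'][2]-np.pi; u=np.array([np.cos(a),np.sin(a)])
X=pts(d,m); k=(X[...,2]>125)&(X[...,2]<150); hsv=cv2.cvtColor(p,cv2.COLOR_RGB2HSV)
k&=(X[...,:2]-t[:2])@u>40
k[:140]=0;k[220:]=0
A=X[k]; L=(A[:,:2]-t[:2])@u; La=(A[:,:2]-t[:2])@np.array([-u[1],u[0]])
print(len(A),L.max(),A[:,2].mean()); sh=L>55; print(np.polyfit(L[sh],La[sh],1),np.polyfit(L[sh],A[sh,2],1))
```

```text
5.6167 [560.6784992   87.47216705 121.96879502] [-1.79952215e+02 -3.24166426e-02 -1.67269680e+02] [-0.25860127  0.31988547 -2.53146986] [-0.12  0.39 -0.   -0.27]
62 94.22492386223185 137.6847395715778
[ -0.48864652 271.0791224 ] [9.60744633e-02 1.30433873e+02]
```

View pics/hov.png

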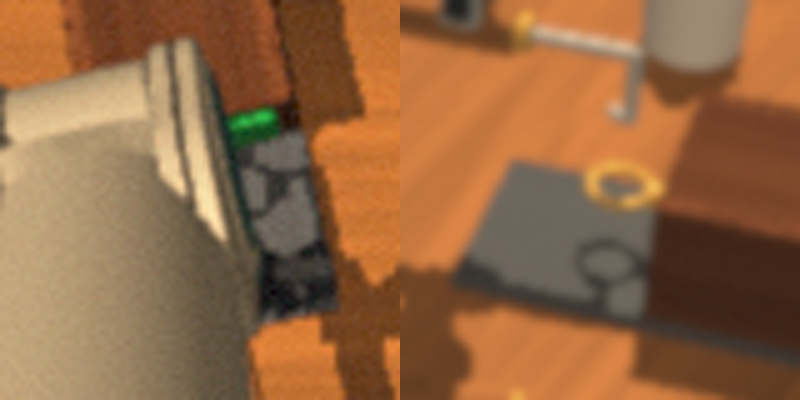

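The scene view shows the prong foot at about px (294.4,162) hanging over and slightly beyond the ring, whose centre is at px (294.7,177).

Run:
```python
from h import *
m=viewer.camera_model('scene'); f=lambda c,r:[250-0.4+(c-400)/5,140-.4+r/5]
z=122; print('foot',ray(m,[f(623,108)],z+16-41),'corner',ray(m,[f(640,48)],z+16),'ring',ray(m,[f(623,185)],50),'gold',ray(m,[f(530,30)],z+16))
s=monitor.read_state();t=s['eef_pos'];a=s['tool_rot'][2]-np.pi;print(t,t[:2]+88*np.array([np.cos(a),np.sin(a)]),np.degrees(a))
```

```text
foot [[644.19022668 115.29096859  97.        ]] corner [[650.73580377 115.27679768 138.        ]] ring [[650.69389584 110.6034152   50.        ]] gold [[592.99566588  99.09805124 138.        ]]
[560.81656704  88.29848939 121.96541255] [646.63293667 107.78055046] -347.20948536881855
```

```bash
python3 -c "
from h import *
print(monitor.read_state()['eef_pos'],togo(563,90,88,193))"
```

```text
[560.81656704  88.29848939 121.96541255] [-0.25  0.12  3.4  -0.21]
```

Call:
arm_command --series '[0,-0.2,0.1,1.2,0,0,-0.2,0.1,2.4,0,0,-0.2,0.1,3.4,0,0,-0.2,0.1,3.4,0,0,-0.2,0.1,3.4,0]'

```text
clock: 6.13
eef_pos: [561.8, 90.9, 86.8]
tool_rot: [3.142, -0.002, -2.916]
force: [0.1, -0.1, -2.1]
width: 19.4
gripper_force: 59.1
```

Call:
arm_command --series '[0,0,0,0,0,0,0,0,0,0,0,0,0,0,0,0,0,0,0,0,0,0,0,0,0]'

```text
clock: 6.55
eef_pos: [562.8, 91.0, 88.3]
tool_rot: [-3.142, 0.001, -2.917]
force: [0.4, 0.6, -1.1]
width: 19.5
gripper_force: 59.1
```

Run:
```python
from h import *
q,d2,m2=grab('scene'); s=monitor.read_state(); print(s['clock'],s['eef_pos'],np.degrees(s['tool_rot']),s['force'])
np.savez('hov2.npz',q=q,X=pts(d2,m2))
save('hov2.png',cv2.resize(q[145:195,265:325],None,fx=10,fy=10,interpolation=cv2.INTER_CUBIC))
```

```text
6.6 [562.74429448  91.08692503  88.18305389] [ 1.79998710e+02  2.87781496e-02 -1.67099815e+02] [-0.0099193   0.90232358 -2.80935021]
```

View pics/hov2.png

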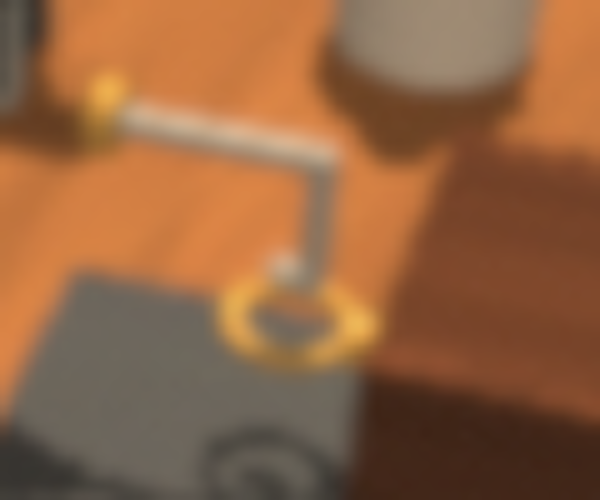

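The foot at crop px (297,275) sits about 15 mm above the ring, whose hole is centred at (293,318). It is aligned to within 1–2 mm, so I lower it.

Call:
arm_command --series '[0,0,0,0.5,0,0,0,0,1,0,0,0,0,1.5,0,0,0,0,2,0,0,0,0,2.4,0]'

```text
clock: 7.02
eef_pos: [562.2, 91.0, 63.0]
tool_rot: [3.142, -0.001, -2.916]
force: [0.1, 0.2, -1.4]
width: 19.4
gripper_force: 59.1
```

Call:
arm_command --series '[0,0,0,0.4,0,0,0,0,0.8,0,0,0,0,1.2,0,0,0,0,1.2,0,0,0,0,1.2,0]'

```text
clock: 7.43
eef_pos: [562.4, 91.0, 51.6]
tool_rot: [3.142, -0.001, -2.917]
force: [0.0, 0.2, -1.8]
width: 19.5
gripper_force: 59.1
```

Run:
```python
from h import *
q,d2,m2=grab('scene'); s=monitor.read_state(); print(s['clock'],s['eef_pos'],np.degrees(s['tool_rot']),s['force'],s['torque'])
save('in.png',cv2.resize(q[145:195,265:325],None,fx=10,fy=10,interpolation=cv2.INTER_CUBIC))
```

```text
7.4833 [562.6337134   91.06391071  51.87914109] [ 1.79996468e+02  5.34737546e-04 -1.67103802e+02] [-0.07049741  0.01183401 -1.95399735] [ 0.00625264 -0.06521482  0.02138236]
```

View pics/in.png

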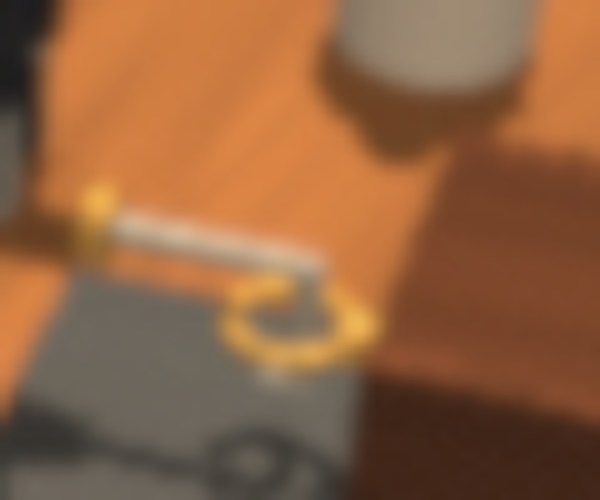

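The scene view shows the prong down inside the ring (foot at crop px (272,375), below the ring at (295,320)). I start the pull along the tool's +x.

Call:
arm_command --series '[0,0.2,0,0,0,0,0.4,0,0,0,0,0.6,0,0,0,0,0.8,0,0,0,0,1,0,0,0]'

```text
clock: 7.9
eef_pos: [552.6, 88.8, 52.0]
tool_rot: [3.142, 0.0, -2.917]
force: [-0.0, 0.0, -1.8]
width: 19.5
gripper_force: 59.1
```

Call:
arm_command --series '[0,0.2,0,0,0,0,0.4,0,0,0,0,0.6,0,0,0,0,0.8,0,0,0,0,1,0,0,0]'

```text
clock: 8.32
eef_pos: [543.8, 86.7, 52.1]
tool_rot: [3.142, 0.002, -2.916]
force: [2.9, 0.9, -3.0]
width: 19.5
gripper_force: 59.0
```

Call:
arm_command --series '[0,0.2,0,0,0,0,0.4,0,0,0,0,0.6,0,0,0,0,0.8,0,0,0,0,1,0,0,0]'

```text
clock: 8.73
eef_pos: [533.3, 84.4, 52.0]
tool_rot: [3.142, 0.0, -2.916]
force: [2.5, 1.6, -1.8]
width: 19.4
gripper_force: 59.0
```

Call:
arm_command --series '[0,0.2,0,0,0,0,0.4,0,0,0,0,0.6,0,0,0,0,0.8,0,0,0,0,1,0,0,0]'

```text
clock: 9.15
eef_pos: [523.5, 82.1, 51.9]
tool_rot: [3.142, 0.0, -2.916]
force: [3.2, 0.2, -2.1]
width: 19.7
gripper_force: 59.0
```

Call:
arm_command --series '[0,0.1,0,0,0,0,0.2,0,0,0,0,0.3,0,0,0,0,0.4,0,0,0,0,0.5,0,0,0]'

```text
clock: 9.57
eef_pos: [518.7, 81.0, 51.9]
tool_rot: [3.142, 0.0, -2.916]
force: [1.9, 0.8, -2.1]
width: 19.5
gripper_force: 59.0
```

Call:
arm_command --series '[0,0.1,0,0,0,0,0.2,0,0,0,0,0.3,0,0,0,0,0.4,0,0,0,0,0.4,0,0,0]'

```text
clock: 9.98
eef_pos: [514.4, 80.0, 51.9]
tool_rot: [3.142, -0.001, -2.916]
force: [2.1, -0.4, -2.6]
width: 19.3
gripper_force: 59.0
```

Call:
arm_command --series '[0,0.1,0,0,0,0,0.2,0,0,0,0,0.3,0,0,0,0,0.4,0,0,0,0,0.5,0,0,0]'

```text
clock: 10.4
eef_pos: [509.8, 79.0, 51.9]
tool_rot: [3.142, -0.0, -2.917]
force: [2.2, 0.4, -2.3]
width: 19.7
gripper_force: 59.0
```

Call:
arm_command --series '[0,0.1,0,0,0,0,0.2,0,0,0,0,0.3,0,0,0,0,0.4,0,0,0,0,0.4,0,0,0]'

```text
clock: 10.82
eef_pos: [505.7, 78.0, 51.9]
tool_rot: [3.142, -0.001, -2.917]
force: [2.7, -0.3, -2.0]
width: 19.2
gripper_force: 59.0
```

Call:
arm_command --series '[0,0.1,0,0,0,0,0.2,0,0,0,0,0.3,0,0,0,0,0.4,0,0,0,0,0.5,0,0,0]'

```text
clock: 11.23
eef_pos: [501.1, 76.9, 51.9]
tool_rot: [3.142, -0.0, -2.916]
force: [2.9, 0.8, -1.6]
width: 19.5
gripper_force: 59.0
```

Call:
arm_command --series '[0,0.1,0,0,0,0,0.2,0,0,0,0,0.3,0,0,0,0,0.4,0,0,0,0,0.4,0,0,0]'

```text
clock: 11.65
eef_pos: [496.9, 76.0, 51.9]
tool_rot: [3.142, -0.001, -2.916]
force: [1.8, 0.1, -2.3]
width: 19.3
gripper_force: 59.0
```

Call:
arm_command --series '[0,0.1,0,0,0,0,0.2,0,0,0,0,0.3,0,0,0,0,0.4,0,0,0,0,0.5,0,0,0]'

```text
clock: 12.07
eef_pos: [492.3, 74.9, 51.9]
tool_rot: [3.142, 0.0, -2.916]
force: [3.5, 1.3, -1.9]
width: 19.5
gripper_force: 59.0
```

Call:
arm_command --series '[0,0.1,0,0,0,0,0.2,0,0,0,0,0.3,0,0,0,0,0.4,0,0,0,0,0.4,0,0,0]'

```text
clock: 12.48
eef_pos: [488.6, 74.1, 51.9]
tool_rot: [3.142, 0.0, -2.916]
force: [2.7, 0.3, -2.4]
width: 19.3
gripper_force: 59.0
```

Call:
arm_command --series '[0,0.1,0,0,0,0,0.2,0,0,0,0,0.3,0,0,0,0,0.4,0,0,0,0,0.5,0,0,0]'

```text
clock: 12.9
eef_pos: [485.9, 73.6, 52.2]
tool_rot: [3.141, 0.005, -2.916]
force: [7.9, 1.2, -4.0]
width: 19.6
gripper_force: 58.8
```

The force rises from the 2.6 N drag to 8 N, so the tray is on the stop. I add 2 mm and hold.

Call:
arm_command --series '[0,0.1,0,0,0,0,0.2,0,0,0,0,0.2,0,0,0,0,0.2,0,0,0,0,0.2,0,0,0]'

```text
clock: 13.32
eef_pos: [485.0, 73.4, 52.5]
tool_rot: [3.141, 0.007, -2.916]
force: [6.8, 2.1, -3.5]
width: 19.2
gripper_force: 58.8
```

Call:
arm_command --series '[0,0,0,0,0,0,0,0,0,0,0,0,0,0,0,0,0,0,0,0,0,0,0,0,0]'

```text
clock: 13.73
eef_pos: [485.0, 73.4, 52.5]
tool_rot: [3.141, 0.007, -2.916]
force: [7.2, 2.0, -4.2]
width: 19.4
gripper_force: 58.8
```

Call:
arm_command --series '[0,0.1,0,0,0,0,0.2,0,0,0,0,0.3,0,0,0,0,0.3,0,0,0,0,0.3,0,0,0]'

```text
clock: 14.15
eef_pos: [483.8, 73.2, 52.8]
tool_rot: [3.141, 0.01, -2.916]
force: [10.5, 3.3, -4.8]
width: 19.2
gripper_force: 58.8
```

Call:
arm_command --series '[0,0,0,0,0,0,0,0,0,0,0,0,0,0,0,0,0,0,0,0,0,0,0,0,0]'

```text
clock: 14.57
eef_pos: [483.8, 73.2, 52.8]
tool_rot: [3.141, 0.01, -2.916]
force: [10.1, 2.8, -4.3]
width: 19.6
gripper_force: 58.8
```

Call:
arm_command --series '[0,0,0,0,0,0,0,0,0,0,0,0,0,0,0,0,-0.1,0,0,0,0,-0.3,0,0,0]'

```text
clock: 14.98
eef_pos: [483.9, 73.2, 52.4]
tool_rot: [3.141, 0.004, -2.916]
force: [4.2, 1.2, -2.8]
width: 19.3
gripper_force: 59.0
```

Call:
arm_command --series '[0,-0.3,0,0,0,0,-0.5,0,0,0,0,-0.7,0,0,0,0,-0.8,0,0,0,0,-0.8,0,0,0]'

```text
clock: 15.4
eef_pos: [488.0, 73.9, 51.6]
tool_rot: [-3.142, -0.003, -2.917]
force: [0.5, -0.9, -1.9]
width: 19.2
gripper_force: 59.1
```

Run:
```python
from h import *
s=monitor.read_state(); print(s['clock'],s['eef_pos'],s['force'])
q,d2,m2=grab('scene')
save('un.png',cv2.resize(q[145:205,225:305],None,fx=9,fy=9,interpolation=cv2.INTER_CUBIC))
```

```text
15.4 [487.95996859  73.8753448   51.55077118] [ 0.46140192 -0.93019376 -1.87002318]
```

View pics/un.png

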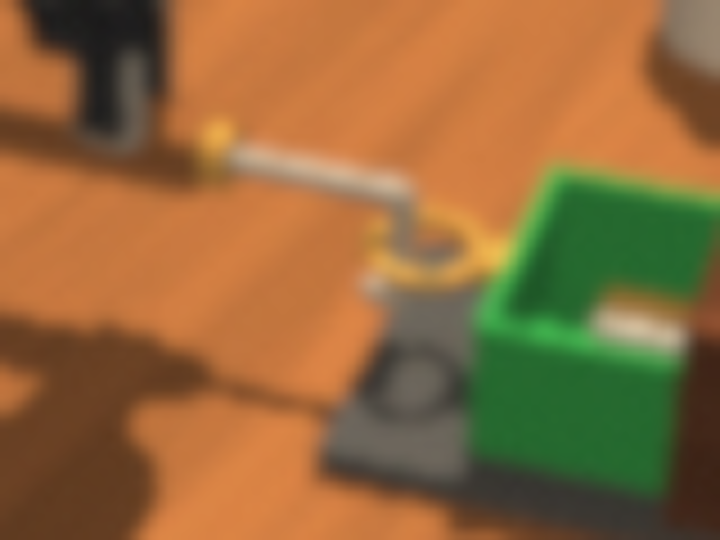

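The tray is out. The prong at crop px (402,240) still sits against the ring's front wire, with the ring's hole centred at about (428,245). It needs about 12 mm more forward before lifting.

Call:
arm_command --series '[0,-0.3,0,0,0,0,-0.6,0,0,0,0,-0.9,0,0,0,0,-1.2,0,0,0,0,-1.2,0,0,0]'

```text
clock: 15.87
eef_pos: [502.2, 77.3, 51.9]
tool_rot: [3.142, 0.001, -2.916]
force: [0.9, -0.6, -1.2]
width: 19.4
gripper_force: 59.1
```

Call:
arm_command --series '[0,0,0,0,0,0,0,0,0,0,0,0,0,-0.3,0,0,0,0,-0.6,0,0,0,0,-1,0]'

```text
clock: 16.28
eef_pos: [501.0, 76.9, 62.1]
tool_rot: [3.142, -0.0, -2.917]
force: [-0.5, -0.2, -1.6]
width: 18.9
gripper_force: 59.1
```

Run:
```python
from h import *
s=monitor.read_state(); print(s['clock'],s['eef_pos'],s['force'])
q,d2,m2=grab('scene')
save('un2.png',cv2.resize(q[145:205,225:305],None,fx=9,fy=9,interpolation=cv2.INTER_CUBIC))
```

```text
16.2833 [500.96036437  76.931989    62.13993051] [-0.45759189 -0.24074435 -1.55571132]
```

View pics/un2.png

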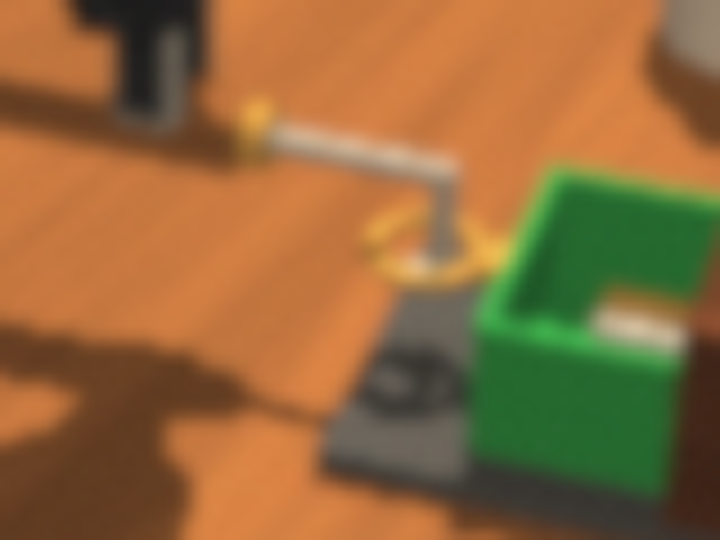

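The foot is clear inside the ring hole at crop px (420,262), the force is nil and the tray hasn't moved. I lift out.

Call:
arm_command --series '[0,0,0,-0.5,0,0,0,0,-1,0,0,0,0,-1.5,0,0,0,0,-2,0,0,0,0,-2.6,0]'

```text
clock: 16.75
eef_pos: [501.1, 77.0, 88.5]
tool_rot: [3.142, -0.0, -2.916]
force: [0.8, -0.1, -1.0]
width: 19.6
gripper_force: 59.1
```

Call:
arm_command --series '[0,0,0,-0.8,0,0,0,0,-1.6,0,0,0,0,-2.4,0,0,0,0,-3.2,0,0,0,0,-3.5,0]'

```text
clock: 17.17
eef_pos: [501.9, 77.1, 124.4]
tool_rot: [-3.142, 0.002, -2.917]
force: [-0.3, 0.3, -0.7]
width: 19.5
gripper_force: 59.1
```

Run:
```python
from h import *
s=monitor.read_state(); print(s['clock'],s['eef_pos'],s['force'])
p,d,m=grab('wrist'); print(hookpose(pts(d,m),s))
print(togo(488,-207.8,123,168.5))
```

```text
17.1667 [501.92905235  77.12778919 124.39433439] [-0.33543538  0.3431092  -0.74506139]
(5974, array([10.2, 43.2, 73.1]), ((41.56121826171875, -0.5693349838256836), (27.737567901611328, 63.21230697631836), 88.90435791015625), array([-0.032, 28.546]), array([-1.4, -1.4, -1.4, -1.4, -1.6, -1.3]))
[  7.73 -27.46   0.14  24.39]
```

Call:
arm_command --series '[0,0.8,-2.8,0,2,0,1.7,-6,0,6,0,2.7,-9.5,0,11,0,3.7,-13,0,16,0,4.7,-16.5,0,21]'

```text
clock: 17.63
eef_pos: [491.7, -95.8, 122.8]
tool_rot: [3.142, -0.0, 2.996]
force: [1.3, 0.4, -1.6]
width: 19.4
gripper_force: 59.2
```

```bash
python3 -c "
from h import *
print(togo(488,-207.8,123,168.5))"
```

```text
[ -1.25 -11.13  -0.02   3.19]
```

Call:
arm_command --series '[0,-0.4,-3.4,0,2,0,-0.8,-6.8,0,3.2,0,-1,-9.5,0,3.2,0,-1.2,-11,0,3.2,0,-1.2,-11.1,0,3.2]'

```text
clock: 18.05
eef_pos: [487.6, -210.9, 122.8]
tool_rot: [-3.139, 0.0, 2.938]
force: [-0.4, 0.4, -1.9]
width: 19.8
gripper_force: 59.2
```

Call:
arm_command --series '[0,0,0,0,0,0,0,0,0,0,0,0,0,0,0,0,0,0,0,0,0,0,0,0,0]'

```text
clock: 18.47
eef_pos: [488.7, -204.6, 122.9]
tool_rot: [3.141, -0.0, 2.946]
force: [-0.3, -0.8, -1.9]
width: 19.4
gripper_force: 59.2
```

Run:
```python
from h import *
s=monitor.read_state(); print(s['clock'],s['eef_pos'],np.degrees(s['tool_rot'][2]),s['force'])
p,d,m=grab('wrist'); print(hookpose(pts(d,m),s))
print(togo(488,-207.8,53.2,168.5))
```

```text
18.4667 [ 488.68136301 -204.63956417  122.90446297] 168.81590852730255 [-0.34814297 -0.80130119 -1.86129104]
(5959, array([10.1, 43. , 72.6]), ((41.391265869140625, -0.08428478240966797), (27.88109016418457, 62.78593063354492), 89.8224868774414), array([-0.033, 28.624]), array([-1.1, -1.5, -1.5, -1.5, -1.9, -1.5]))
[ 0.01 -0.29  6.97  0.29]
```

Call:
arm_command --series '[0,0,-0.2,1.2,0,0,0,-0.2,2.6,0,0,0,-0.2,3.8,0,0,0,-0.2,4.8,0,0,0,-0.2,5.5,0]'

```text
clock: 18.93
eef_pos: [487.8, -207.4, 66.9]
tool_rot: [3.141, -0.001, 2.945]
force: [0.3, 0.5, -2.4]
width: 19.3
gripper_force: 59.2
```

Call:
arm_command --series '[0,0,0,0.4,0,0,0,0,0.8,0,0,0,0,1.1,0,0,0,0,1.3,0,0,0,0,1.3,0]'

```text
clock: 19.35
eef_pos: [488.0, -207.9, 54.8]
tool_rot: [3.142, -0.0, 2.944]
force: [0.1, -0.6, -2.9]
width: 19.6
gripper_force: 59.2
```

Run:
```python
from h import *
s=monitor.read_state(); print(s['clock'],s['eef_pos'],s['force'],s['torque'],togo(488,-207.8,53.2,168.5))
```

```text
19.35 [ 488.03162814 -207.89481657   54.75937349] [ 0.06457862 -0.55275748 -2.94318228] [ 0.0365282  -0.00670914 -0.03514393] [0.   0.01 0.16 0.19]
```

Another 2 mm down, then check the force.

Call:
arm_command --series '[0,0,0,0.1,0,0,0,0,0.2,0,0,0,0,0.2,0,0,0,0,0.2,0,0,0,0,0.2,0]'

```text
clock: 19.77
eef_pos: [488.3, -208.0, 53.3]
tool_rot: [-3.141, 0.001, 2.944]
force: [-1.9, 0.3, 2.5]
width: 19.7
gripper_force: 59.6
```

Contact with the seats: the vertical force has gone from -2.9 to +2.5 N. I open the gripper and then rise.

Call:
arm_command --series '[60,0,0,0,0,100,0,0,0,0,100,0,0,0,0,100,0,0,0,0,100,0,0,0,0]'

```text
clock: 20.18
eef_pos: [488.0, -207.9, 52.8]
tool_rot: [3.142, -0.0, 2.944]
force: [-0.1, 0.6, -0.1]
width: 78.7
gripper_force: 0.0
```

Call:
arm_command --series '[100,0,0,0,0,100,0,0,0,0,100,0,0,-0.4,0,100,0,0,-1,0,100,0,0,-2,0]'

```text
clock: 20.6
eef_pos: [487.5, -207.7, 73.0]
tool_rot: [3.141, -0.001, 2.944]
force: [0.5, 0.0, -0.4]
width: 85.4
gripper_force: 0.0
```

Call:
arm_command --series '[100,0,0,-2,0,100,0,0,-4,0,100,0,0,-6,0,100,0,0,-8,0,100,0,0,-10,0]'

```text
clock: 21.02
eef_pos: [488.0, -207.9, 175.0]
tool_rot: [-3.141, 0.001, 2.944]
force: [-0.3, 0.2, -0.6]
width: 85.0
gripper_force: 0.0
```

Run:
```python
from h import *
p,d,m=grab('wrist'); X=pts(d,m); Z=X[...,2]; h=(Z>70)&(Z<90)&(abs(X[...,0]-480)<110)&(abs(X[...,1]+200)<60)
n,l,st,c=cv2.connectedComponentsWithStats(h.astype(np.uint8)); i=1+st[1:,4].argmax()
print(cv2.minAreaRect(X[l==i][:,:2].astype(np.float32)),np.median(X[l==i],0)); q=X[l==i]; print(np.percentile(q[:,2],[5,50,95]))
q,d2,m2=grab('scene'); X=pts(d2,m2); hsv=cv2.cvtColor(q,cv2.COLOR_RGB2HSV)
pt,dt,mt=grab('top'); T=pts(dt,mt)
k=np.zeros(dt.shape,bool); k[140:230,150:245]=1; hs=cv2.cvtColor(pt,cv2.COLOR_RGB2HSV)
g=k&(abs(hs[...,0].astype(int)-65)<15)&(hs[...,1]>120); print('tray front',T[g].min(0).round(),(T[g]-[678.4,117.4,0])@np.array([.974,.225,0])@np.ones(1) if 0 else np.percentile((T[g][:,:2]-[678.4,117.4])@[.974,.225],[1,99]))
save('end.png',np.vstack([q[110:300,120:400],pt[110:300,120:400]]).repeat(1,0))
```

```text
((499.6993408203125, -211.44290161132812), (21.962512969970703, 168.5505828857422), 79.33495330810547) [ 472.2802421  -206.44131341   80.22580119]
[72.76772203 80.22580119 81.57953902]
tray front [432. -29.   7.] [-67.3030965    9.06384309]
```

View pics/end.png

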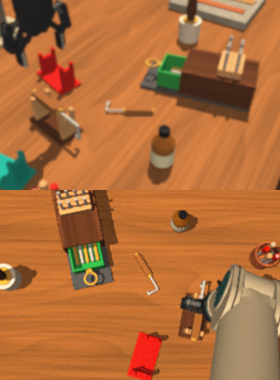

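The final views show the hook lying level in the wooden rest. The tray is drawn out with its ring free, and the bystanders stand where they were.

```bash
python3 -c "
from h import *
print(workorder.finish_job())"
```

```text
the job is handed in; nothing more can be done
None
```

I handed the job in at about 21 s: the tray was pulled out and held against its stop at about 8 N above drag, the hook was unhooked and lies back in its rest, and the bystanders look unmoved; the hand-in returned no verdict.

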